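# Take a reading on the round brass blank with the bench metal tester

### The arm

A 6-joint arm with a two-finger parallel gripper is mounted at the origin on the work surface. World frame = base frame: x ahead of the robot, y to its left, z up, the work surface at z = 0. Lengths are in m, angles in degrees, forces in N, time in s.
With the tool pointing down it reaches from about 0.275 to 0.75 m from the base axis. Payload 10.2 kg.
Tool frame: the origin (TCP) lies midway between the tips of the shut fingers; the grasp point (between the pads) lies 19 mm behind it; z points along the fingers, y is the line along which they close (so a half turn about z gives the same grasp; the last joint's range is limited). The gripper opens to 85 mm and grips with 20 to 120 N. Pads are 22 mm wide; open, the fingers measure 114 mm over their backs; the gripper's body (76 mm by 85 mm) begins 54 mm behind the grasp point. The pads swing forward as they close: fully open they stand 13 mm farther back than shut.
Start: joints at [61.054, 17.928, 85.812, -0, 76.261, -12.8], TCP at [0.146, 0.504, 0.231] pointing down, gripper open.
Joint ranges: [-168.41, 168.41], [-55.51, 124.54], [10.69, 146.95], [-70.63, 250.63], [1, 178], [-165.06, 165.06]. Speed limits (degrees/s): [136.94, 136.94, 172.46, 180, 180, 180].

### API

Orientations are given as a 3x3 rotation matrix whose columns are the frame's x, y, z axes.
In Python, from plant import arm gives the robot as it stands.
- The arm moves only by the tool drive_tool, never from a script. Its argument "targets" is a list of rows, each a list of 3 entries, a list of its own where there are three numbers: the opening, from 0 (shut) to 1 (fully open), then the shift along the tool's x, y, z in mm, then the turn about the tool's z in degrees. A call has 1 to 20 rows; each row shifts and turns the commanded pose from where the row before left it, along the tool's axes as they then stand; what a row does not reach is not made up. A row lasts 1/10 s, in which the tool goes at most 50 mm and 8.59 degrees, less where a joint would pass 70% of its speed; a pose out of reach is approached as far as the arm can. A call with a gripper value outside its range is refused whole. The fingers move at their own pace and stop on an object; the grip force is fixed at half the most. Time passes only in rows, so rows that do not move let the fingers close. It gives the time, the measured TCP pose, the force, the opening and the grip force at its end, in the units of the state.
- arm.sense(): the state, without advancing time (a new reading comes with each control period).
- arm.grab_frame(name): name is "scene" or "top"; returns the picture (420x560x3 uint8, red, green, blue); there is no depth.
- arm.camera_model(name): a dict with "fov_y" (degrees; the focal length in pixels is half the picture's height over the tangent of half this angle, whatever the lens; pixels are square), "cx", "cy" (the principal point, pixels), "R" (3x3) and "t" (3): a world point X has camera coordinates R X + t. Camera axes: x right, y down, z forward; pixel columns grow to the right and rows downward; lengths in m; the calibration is good to about 2 mm. A picture is of the moment at which its call begins. camera_model takes no time and is no camera call.
- arm.close_job(): hands the job in; it is judged then, once.
The state is a dict: "clock": time; "qpos": joint angles; "qvel": joint speeds; "tau": joint torques, N m; "tcp_pos": TCP position; "tool_rot": TCP orientation; "contact_force": force on the tool from outside, world axes, zero at the start; "torque": the same for the moment, N m; "finger_gap": opening from 0.0 (shut) to 1.0 (fully open); "grip_force": force on a finger pad.
Only numpy, scipy, OpenCV 4.12 (cv2) and the standard library are available. Lean on these libraries where they do the work, as an engineer would, in place of code of your own. Each camera call takes 0.05 s, during which the arm holds its last target. There are 200 camera calls.

### The job

Zero the metal tester: twist the spring-return knob on its top clockwise to its stop, let go and let it spring back. Then take the pen probe out of its wooden holder and hold its sprung pin inside the ring mark on the round brass blank, square to the blank's sloping face, pressed lightly so that the pin is about half way in; do not touch the square blank with the probe and leave the other things where they are. The program finishes while the gripper is still holding the probe there.

Things in the scene. Friction and masses are not known exactly. Their poses are not given: they have to be found in the camera images.
- tester: Grey bench instrument, 150 (x) x 120 (y) x 54 mm high, fixed to the bench; a dark display on the +x part of its top, the knob on the -x part. Origin: centre of its underside, z up. Its place and yaw vary.
- knob_grip (a point): Grip point of the black wing knob on the tester, on the knob's vertical axis, 25 mm toward the tester's -x from its centre and 79 mm above the bench. The wing to pinch is a bar 44 mm long, 13 mm thick and 26 mm tall (65 to 91 mm above the bench); at rest the bar runs along the tester's x, so fingers close along the tester's y. The point turns with the knob: its x lies along the bar.
- zero_knob (a joint): Angle of the knob in rad: 0 at rest, grows clockwise seen from above to the hard stop at 1.1. A spring turns it back to 0 when let go (0.05 N m at rest, 0.21 N m at the stop).
- holder: Dark wooden block 70 x 70 x 55 mm, fixed to the bench, with a 21 mm square hole through it from top to bottom in which the probe's nose stands. Origin: centre of its underside.
- probe: Loose pen probe, 60-130 g, upright in the holder, pin down. Origin: end of the unpressed pin (starts 10 mm above the bench); z up its axis. Going up: brass pin 5 mm thick to 14 mm; steel nose 15 mm thick to 45; flange 32 mm across to 50, resting on the holder; black square handle 22 x 22 mm, sides along its x and y, to 150; 2 mm cap. Lift straight up 50 mm or more to clear the holder.
- pin_end (a point): End of the sprung pin (the point that touches); its z is the probe's axis. It slides up into the nose as the pin is pressed.
- probe_pin (a joint): How far the pin is pressed in, m: 0 out, 0.012 fully in. Spring: 1.0 N when it starts to move, about 2.5 N at half way (0.006), 4 N fully in.
- round_rest: Dark steel rest 100 x 90 mm, fixed to the bench, carrying the round blank. Origin: centre of its underside, z up. Its plate slopes 20 degrees, low edge (with a 5 mm lip) at its -x, high edge (48 mm above the bench) at its +x: the face looks up and toward its -x (at yaw 0, toward the robot). May stand left or right of the square one.
- round_blank: Round brass disc 72 mm across and 6 mm thick, fixed on the round rest. Origin: centre of its underside, 30 mm above the rest's origin; z points square out of the sloping face.
- spot (a point): Centre of the ring mark (a thin dark ring, 16 mm inside diameter) on the top face of the round blank, 14 mm toward +y from the disc's centre; its z points square out of the face.
- square_rest: The same rest with the square blank; not to be used.
- square_blank: Square brass plate 64 x 64 x 6 mm with the same ring mark, fixed on the square rest; not to be touched with the probe.
- brick_lump: Loose lump of red brick, 72 mm across, 40 mm tall, on the grey soldering board (22 mm thick) at the back; a bystander. Origin: centre of its underside.
- bangle: Loose brass ring, 68 mm across, 6 mm tall, on the soldering board; a bystander. Origin: centre of its underside.
- tweezers: Loose steel tweezers, 130 mm long, 8 mm tall, two legs in a narrow V, lying on the bench beyond the sloping rests; a bystander. Origin: centre of its underside.
Mind the look-alikes: they are no part of the job. What is shaped like the round_rest but blue or purple is not meant. Leave any green or turquoise look-alike of the holder alone.

How it is judged:
By the outcome, as a careful person would: the job done as asked, in the order asked, and still so for the second after the job is handed in, while the arm keeps its last pose, push and grip.
It also fails if it takes over 53 s, if anything falls off the work surface, if the arm or the gripper's body presses on something with over 40 N, if the wrist force passes 120 N, or if a joint passes its speed limit or range.

## Working session

There is one attempt and no reset: what is moved stays moved. The work goes in short steps, Python scripts to look and compute and a tool call to move; the robot and the scene stay as the last step left them, time stands still between calls to the robot, and variables do not carry over. Pictures are saved under pics/ and viewed, at most 10 in all, crops included, and the job is handed in when it is done.

Besides the shell and the picture viewer there is one more tool, called after "Emit:" as name(argument=value, ...) on one line, values as JSON. drive_tool: Moves the arm, as the interface text tells. Its arguments: {"type":"object","properties":{"targets":{"type":"array"}},"required":["targets"]}

```bash
mkdir -p pics; ls; python3 - <<'E'
from plant import arm
import cv2,json,numpy as np
for n in("scene","top"):
    f=arm.grab_frame(n); cv2.imwrite(f"pics/{n}0.png",f[:,:,::-1]); m=arm.camera_model(n); print(n,{k:np.round(v,4).tolist() if not isinstance(v,str) else v for k,v in m.items()})
s=arm.sense(); print(s)
E
```

```text
pics
scene {'fov_y': 49.9964, 'cx': 271.055, 'cy': 208.912, 'R': [[0.5784, 0.8155, 0.0224], [0.4643, -0.3065, -0.8309], [-0.6708, 0.491, -0.5559]], 't': [-0.3519, -0.1745, 1.3439]}
top {'fov_y': 42.5269, 'cx': 283.0465, 'cy': 208.5964, 'R': [[-0.0195, -0.9997, -0.0142], [-0.9899, 0.0213, -0.14], [0.1402, 0.0113, -0.9901]], 't': [0.0496, 0.545, 1.1489]}
{'clock': 0.1, 'qpos': array([ 6.10531787e+01,  1.79569335e+01,  8.58480227e+01, -1.19134762e-03,
        7.62613860e+01, -1.27990681e+01]), 'qvel': array([ 0.01817578, -0.04929368, -0.02646636, -0.12240714,  0.04351948,
       -0.02482834]), 'tau': array([ 2.32611041e-03, -4.12902367e+01, -2.60138798e+01, -1.52880580e-04,
        3.06128670e-03,  5.00965336e-05]), 'tcp_pos': array([0.14590994, 0.50408543, 0.23079683]), 'tool_rot': array([[-9.60549005e-01,  2.78110257e-01, -5.42740981e-04],
       [ 2.78110686e-01,  9.60548489e-01, -1.02300914e-03],
       [ 2.36819694e-04, -1.13359248e-03, -9.99999329e-01]]), 'contact_force': array([-0.26178   , -1.50509238,  0.29597743]), 'torque': array([0.02207557, 0.00174519, 0.01637958]), 'grip_force': 0.0, 'finger_gap': 0.99934156528221}
```

View pics/scene0.png

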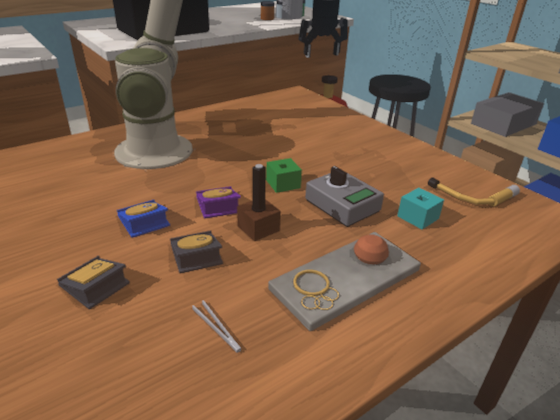

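View pics/top0.png

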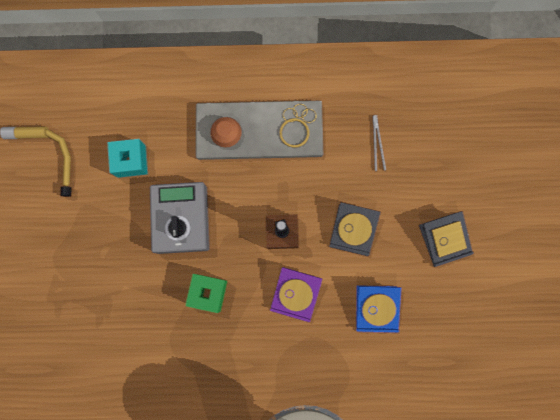

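The scene picture shows the rests, holder and tester. In the top picture:
- **Round-disc rests:** dark (355,229), purple (296,294) and blue (379,309). The dark one is meant, because it is steel-dark and carries a round disc. The dark one at (447,239) has the square plate.
- **Holders:** brown (282,231) with the probe in it, turquoise (127,157) and green (206,293). The brown one is meant.
- **Tester:** at (179,217), with its knob at (177,229).

Next is an enlarged crop to confirm, plus measurements.

```bash
cat > h.py <<'E'
import numpy as np,cv2
from plant import arm
M={n:arm.camera_model(n) for n in("scene","top")}
def par(n):
    m=M[n]; return 210/np.tan(np.radians(m["fov_y"]/2)),np.array([m["cx"],m["cy"]]),np.array(m["R"]),np.array(m["t"])
def ray(n,uv):
    f,c,R,t=par(n); d=R.T@np.append((np.array(uv)-c)/f,1); return -R.T@t,d/np.linalg.norm(d)
def plane(n,uv,z):
    o,d=ray(n,uv); return o+d*(z-o[2])/d[2]
def proj(n,X):
    f,c,R,t=par(n); p=R@np.array(X)+t; return c+f*p[:2]/p[2]
def tri(uvs,uvt):
    (a,d),(b,e)=ray("scene",uvs),ray("top",uvt)
    s=np.linalg.lstsq(np.c_[d,-e],b-a,rcond=None)[0]; p,q=a+s[0]*d,b+s[1]*e
    return (p+q)/2,np.linalg.norm(p-q)*1000
E
python3 - <<'E'
from h import *
np.set_printoptions(precision=4,suppress=True)
I={n:cv2.imread(f"pics/{n}0.png") for n in M}
def crop(n,x,y,w,h): return cv2.resize(I[n][y:y+h,x:x+w],(266,300),interpolation=cv2.INTER_CUBIC)
r1=np.hstack([crop("top",145,178,66,75),crop("top",250,190,66,75),crop("top",322,192,66,75)])
r2=np.hstack([crop("scene",300,155,85,96),crop("scene",220,155,80,90),crop("scene",163,220,66,75)])
cv2.imwrite("pics/crop1.png",np.vstack([r1,r2]))
for n,(x,y) in {"top":(355,229),"scene":(195,243)}.items():
    hsv=cv2.cvtColor(I[n],cv2.COLOR_BGR2HSV); print(n,hsv[y,x],hsv[y+3,x+5])
# tester top corners guess
for n,box in {"top":(145,178,215,256),"scene":(300,160,390,225)}.items():
    hsv=cv2.cvtColor(I[n],cv2.COLOR_BGR2HSV); x0,y0,x1,y1=box
    m=np.zeros(I[n].shape[:2],np.uint8); m[y0:y1,x0:x1]=((hsv[...,1]<60)&(hsv[...,2]>60))[y0:y1,x0:x1]*255
    c=max(cv2.findContours(m,0,2)[0],key=cv2.contourArea); print(n,cv2.minAreaRect(c),cv2.approxPolyDP(cv2.convexHull(c),3,True)[:,0].tolist())
E
```

```text
top [ 21 142 188] [ 21 140 182]
scene [ 18 143 184] [ 18 138 111]
top ((178.54244995117188, 217.47640991210938), (69.54299926757812, 57.771507263183594), 87.51044464111328) [[202, 182], [206, 187], [208, 249], [153, 252], [150, 186]]
scene ((342.4760437011719, 196.86181640625), (76.49365234375, 46.088958740234375), 28.810794830322266) [[307, 182], [328, 174], [348, 174], [382, 193], [380, 208], [344, 224], [306, 198]]
```

View pics/crop1.png

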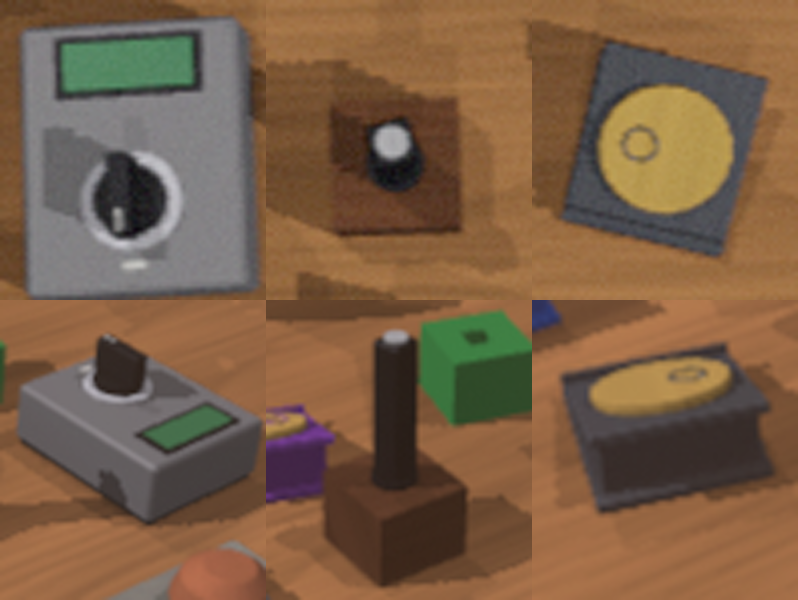

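The crop confirms all three: the grey tester with its wing knob, the brown holder with the upright probe (cap at about top (280,225), scene (259,166)), and the dark rest with the round disc. The ring mark is on the disc's left side, and the lip faces the robot. Now for finer measurements.

```bash
cat > meas.py <<'E'
from h import *
np.set_printoptions(precision=4,suppress=True)
I={n:cv2.imread(f"pics/{n}0.png") for n in M}
H={n:cv2.cvtColor(I[n],cv2.COLOR_BGR2HSV).astype(int) for n in M}
def blob(n,box,f):
    x0,y0,x1,y1=box; h=H[n]; m=np.zeros(h.shape[:2],np.uint8)
    m[y0:y1,x0:x1]=f(h[...,0],h[...,1],h[...,2])[y0:y1,x0:x1]*255
    c=max(cv2.findContours(m,0,cv2.CHAIN_APPROX_NONE)[0],key=cv2.contourArea); return m,c
yel=lambda h,s,v:(h>13)&(h<30)&(s>100)&(v>125)
wh=lambda h,s,v:(s<60)&(v>150)
dk=lambda h,s,v:(v<50)
def line(p): 
    vx,vy,x,y=cv2.fitLine(np.float32(p),cv2.DIST_HUBER,0,.01,.01).ravel(); return np.array([x,y]),np.array([vx,vy])
# disc
e={}
sb={"top":(336,210,376,248),"scene":(176,232,217,255)}
for n in sb:
    m,c=blob(n,sb[n],yel); e[n]=cv2.fitEllipse(cv2.convexHull(c)); print("disc",n,e[n],len(c))
X,err=tri(e["scene"][0],e["top"][0]); print("disc top centre",X,err)
# cap
cb={"top":(272,216,292,236),"scene":(250,158,270,172)}; cc={}
for n in cb:
    m,c=blob(n,cb[n],wh); mo=cv2.moments(m,True); cc[n]=(mo["m10"]/mo["m00"],mo["m01"]/mo["m00"]); print("cap",n,cc[n],mo["m00"])
print("cap",*tri(cc["scene"],cc["top"]))
# knob white ring
kb={"top":(162,214,192,242),"scene":(322,170,352,192)}; kk={}
for n in kb:
    m,c=blob(n,kb[n],lambda h,s,v:(s<45)&(v>165)); kk[n]=cv2.fitEllipse(cv2.convexHull(c)); print("kring",n,kk[n])
print("kring",*tri(kk["scene"][0],kk["top"][0]))
# tester top edges (top cam), grey
m,c=blob("top",(140,170,220,262),lambda h,s,v:(s<60)&(v>90)); p=c[:,0]
for nm,q in {"L":p[(p[:,0]<157)&(p[:,1]>190)&(p[:,1]<245)],"R":p[(p[:,0]>200)&(p[:,1]>195)&(p[:,1]<243)],"B":p[(p[:,1]>244)&(p[:,0]>160)&(p[:,0]<200)]}.items():
    o,d=line(q); A,B=plane("top",o-20*d,.054),plane("top",o+20*d,.054); print("tester",nm,plane("top",o,.054),np.degrees(np.arctan2(*(B-A)[1::-1])))
# display
m,c=blob("top",(155,183,203,205),lambda h,s,v:(h>45)&(h<90)&(s>70)); r=cv2.boxPoints(cv2.minAreaRect(c)); P=np.array([plane("top",q,.054) for q in r]); print("display",P[:,:2].tolist(),P.mean(0))
# holder top
m,c=blob("top",(255,205,310,255),lambda h,s,v:(v<95)); r=cv2.minAreaRect(c); print("holder rect",r)
# rest
m,c=blob("top",(325,195,385,262),lambda h,s,v:((h>95)&(h<135)&(s>20)&(v<130))); print("rest",cv2.approxPolyDP(cv2.convexHull(c),3,True)[:,0].tolist(),cv2.minAreaRect(c))
# ring mark: dark within disc
for n in sb:
    g=cv2.cvtColor(I[n],cv2.COLOR_BGR2GRAY).astype(float); em=np.zeros(g.shape,np.uint8); (a,b),(w,h),an=e[n]; cv2.ellipse(em,((a,b),(w-5,h-4),an),1,-1)
    w_=np.clip(np.median(g[em>0])-10-g,0,None)*em; ys,xs=np.nonzero(w_); print("mark",n,(w_[ys,xs]@xs)/w_.sum(),(w_[ys,xs]@ys)/w_.sum(),len(xs),xs.min(),xs.max(),ys.min(),ys.max())
E
python3 meas.py
```

```text
disc top ((354.6953430175781, 228.80804443359375), (31.64174461364746, 33.10564422607422), 85.44084930419922) 91
disc scene ((193.77037048339844, 240.72366333007812), (11.858037948608398, 35.60799026489258), 78.34735870361328) 73
disc top centre [ 0.4983 -0.1184  0.0328] 1.1365489386268137
cap top (280.8837209302326, 225.11627906976744) 43.0
cap scene (258.5, 165.125) 16.0
cap [0.4962 0.0424 0.1618] 1.079397015359019
kring top ((182.6385498046875, 225.74671936035156), (12.507034301757812, 20.4659481048584), 163.7433624267578)
kring scene ((331.6513977050781, 183.53848266601562), (3.9617342948913574, 10.369813919067383), 112.55555725097656)
kring [0.5088 0.2538 0.0556] 6.174122922676793
tester L [0.5328 0.3267 0.054 ] -177.66432825473444
tester R [0.5252 0.2049 0.054 ] -175.56067799491876
tester B [0.4583 0.262  0.054 ] -87.81894212621282
display [[0.5941759989130182, 0.30829272425368653], [0.5968616013254169, 0.23674283361016998], [0.5693917491132092, 0.23503646615367393], [0.5667048712174996, 0.3063512749041473]] [0.5818 0.2716 0.054 ]
holder rect ((281.4689636230469, 231.47244262695312), (34.23494338989258, 30.711620330810547), 86.633544921875)
rest [[341, 203], [378, 212], [367, 254], [331, 246]] ((354.1470642089844, 228.91177368164062), (40.01837158203125, 44.86908721923828), 14.03624439239502)
mark top 348.33614330874605 227.42571127502634 55 343 353 223 232
mark scene 201.18858560794044 238.014888337469 37 196 206 236 240
```

```bash
cat >> meas.py <<'E'
print("-----")
print("knob ring manual",*tri((337.4,181.9),(177.5,227.9)),plane("top",(177.5,227.9),.056))
print("spot",*tri((201.19,238.01),(348.34,227.43)),"plane z",plane("top",(348.34,227.43),.0356)," scene",plane("scene",(201.19,238.01),.0356))
print("disc plane top",plane("top",e["top"][0],.0356),"scene",plane("scene",e["scene"][0],.0356))
C0,th=np.array([.534,.267]),np.radians(2.2)
print("tester pred corners",[proj("top",[*(C0+[a*np.cos(th)-b*np.sin(th),a*np.sin(th)+b*np.cos(th)]),.054]).round(1).tolist() for a,b in((.075,.06),(.075,-.06),(-.075,-.06),(-.075,.06))])
# rest edges
p=c_=blob("top",(325,195,385,262),lambda h,s,v:((h>95)&(h<135)&(s>20)&(v<130)))[1][:,0]
R=cv2.boxPoints(cv2.minAreaRect(p)); u=np.array([np.cos(np.radians(14)),np.sin(np.radians(14))]); w=np.array([-u[1],u[0]]); q=(p-[354.1,228.9]); a,b=q@u,q@w
for nm,k,z in(("low",(b>17)&(abs(a)<15),.015),("high",(b<-17)&(abs(a)<15),.048),("left",(a<-16)&(abs(b)<16),.03),("right",(a>16)&(abs(b)<16),.03)):
    o,d=line(p[k]); A,B=plane("top",o-15*d,z),plane("top",o+15*d,z); print(nm,k.sum(),o,d,plane("top",o,z),np.degrees(np.arctan2(*(B-A)[1::-1])))
# handle edges in scene
h=H["scene"]; 
for y in(175,185,195,205):
    xs=np.nonzero(h[y,245:275,2]<65)[0]+245; print("handle",y,xs.min(),xs.max(),h[y,245:275,2].tolist())
A=np.array([.4962,.0424]); 
for yaw in(-10,-5,0,5,10):
    r=np.radians(yaw); us=[proj("scene",[A[0]+.011*(sx*np.cos(r)-sy*np.sin(r)),A[1]+.011*(sx*np.sin(r)+sy*np.cos(r)),.12])for sx in(1,-1)for sy in(1,-1)]; print(yaw,np.array(us)[:,0].round(1),us[0][1].round(1))
print("axis px scene",proj("scene",[*A,.12]))
p=blob("top",(255,205,310,255),lambda h,s,v:(v<95))[1][:,0]; 
for nm,k in(("B",(p[:,1]>244)&(p[:,0]>270)&(p[:,0]<294)),("R",(p[:,0]>293)&(p[:,1]>222)&(p[:,1]<243)),("L",(p[:,0]<269)&(p[:,1]>222)&(p[:,1]<243))):
    o,d=line(p[k]);A_,B_=plane("top",o-10*d,.055),plane("top",o+10*d,.055); print("holder",nm,plane("top",o,.055),np.degrees(np.arctan2(*(B_-A_)[1::-1])))
E
python3 meas.py | sed -n '/-----/,$p'
```

```text
-----
knob ring manual [0.5072 0.2687 0.0539] 2.2453572304658556 [0.5062 0.2674 0.056 ]
spot [ 0.5017 -0.1036  0.0357] 0.3621805281179064 plane z [ 0.5016 -0.1038  0.0356]  scene [ 0.5016 -0.1034  0.0356]
disc plane top [ 0.4983 -0.1176  0.0356] scene [ 0.5013 -0.1204  0.0356]
tester pred corners [[149.7, 183.1], [204.2, 179.8], [206.8, 248.1], [151.3, 251.4]]
low 41 [349.7 249.8] [0.9791 0.2035] [ 0.4539 -0.1072  0.015 ] -102.96020865103225
high 53 [358.7264 208.6097] [0.9782 0.2074] [ 0.5411 -0.1265  0.048 ] -103.3875369402666
left 58 [336.9 220. ] [ 0.2246 -0.9744] [ 0.5192 -0.0798  0.03  ] -14.759384397024037
right 63 [371.8022 233.8852] [ 0.2713 -0.9625] [ 0.4869 -0.1553  0.03  ] -17.99533090441943
handle 175 253 264 [160, 159, 154, 147, 147, 147, 135, 94, 44, 44, 45, 44, 44, 43, 42, 41, 40, 41, 41, 41, 65, 97, 116, 116, 116, 116, 115, 116, 116, 116]
handle 185 253 264 [160, 161, 161, 161, 156, 148, 135, 94, 45, 44, 45, 44, 44, 43, 41, 41, 40, 41, 41, 42, 86, 118, 116, 117, 112, 101, 116, 116, 116, 116]
handle 195 253 264 [162, 163, 164, 163, 162, 157, 138, 94, 44, 45, 45, 43, 45, 43, 41, 41, 41, 41, 40, 50, 111, 149, 149, 147, 146, 145, 145, 146, 147, 150]
handle 205 252 265 [87, 87, 87, 87, 86, 84, 76, 56, 44, 45, 45, 45, 44, 44, 42, 41, 41, 41, 41, 42, 57, 69, 69, 69, 69, 68, 69, 77, 107, 137]
-10 [264.9 255.5 260.7 251.4] 183.8
-5 [265.1 256.1 260.1 251.2] 183.5
0 [265.3 256.7 259.5 251. ] 183.2
5 [265.4 257.4 258.9 250.9] 182.8
10 [265.4 258.  258.3 250.9] 182.5
axis px scene [258.1324 182.4013]
holder B [0.4598 0.0456 0.055 ] -89.1985056730951
holder R [0.4977 0.0121 0.055 ] -173.4262934393844
holder L [0.5017 0.075  0.055 ] -172.55189364371864
```

Results:
- **Spot:** (0.5017, -0.1036, 0.0357). The rays agree to 0.4 mm and the height is as expected. Rest yaw is about -13°.
- **Knob axis:** about (0.508, 0.267). Tester yaw is 2.2°.
- **Probe:** (0.496, 0.042), with the cap at z 0.162 as expected.

First move: align the tool and go above the knob.

Emit:
drive_tool(targets=[[1, [0, 0, 0], -6.1], [1, [0, 0, 0], -6.1], [1, [0, 0, 0], -6.1], [1, [-29.4, -20.9, 0], 0], [1, [-29.4, -20.9, 0], 0], [1, [-29.4, -20.9, 0], 0], [1, [-29.4, -20.9, 0], 0], [1, [-29.4, -20.9, 0], 0], [1, [-29.4, -20.9, 0], 0], [1, [-29.4, -20.9, 0], 0], [1, [-29.4, -20.9, 0], 0], [1, [-29.4, -20.9, 0], 0], [1, [-29.4, -20.9, 0], 0], [1, [-29.4, -20.9, 0], 0], [1, [-29.4, -20.9, 0], 0], [1, [0, 0, 40], 0], [1, [0, 0, 40], 0], [1, [0, 0, 20], 0], [1, [0, 0, 0], 0]])

```text
clock: 2.0
tcp_pos: [0.5065, 0.2664, 0.1282]
tool_rot: [[-0.999, -0.037, -0.006], [-0.037, 0.999, -0.002], [0.006, -0.002, -1.0]]
contact_force: [0.8, 0.1, 1.2]
finger_gap: 0.997
grip_force: 0.0
```

Emit:
drive_tool(targets=[[1, [-1, 0, 22], 0], [1, [0, 0, 22], 0], [1, [0, 0, 22], 0], [1, [0, 0, 0], 0], [0, [0, 0, 0], 0], [0, [0, 0, 0], 0], [0, [0, 0, 0], 0], [0, [0, 0, 0], 0], [0, [0, 0, 0], 0], [0, [0, 0, 0], 0], [0, [0, 0, 0], 0], [0, [0, 0, 0], 0]])

```text
clock: 3.2
tcp_pos: [0.5092, 0.2671, 0.0659]
tool_rot: [[-0.999, -0.038, 0.001], [-0.038, 0.999, 0.0], [-0.001, 0.0, -1.0]]
contact_force: [-1.7, -0.5, 5.9]
finger_gap: 0.139
grip_force: 59.6
```

The knob is gripped. Now twist clockwise, which is a positive turn about the downward tool z.

Emit:
drive_tool(targets=[[0, [0, 0, 0], 6], [0, [0, 0, 0], 6], [0, [0, 0, 0], 6], [0, [0, 0, 0], 6], [0, [0, 0, 0], 6], [0, [0, 0, 0], 6], [0, [0, 0, 0], 6], [0, [0, 0, 0], 6], [0, [0, 0, 0], 6], [0, [0, 0, 0], 4], [0, [0, 0, 0], 3], [0, [0, 0, 0], 2], [0, [0, 0, 0], 2], [0, [0, 0, 0], 0], [0, [0, 0, 0], 0]])

```text
clock: 4.7
tcp_pos: [0.5082, 0.2654, 0.0659]
tool_rot: [[-0.459, 0.889, -0.003], [0.889, 0.459, -0.004], [-0.002, -0.004, -1.0]]
contact_force: [-7.1, -10.7, 13.1]
finger_gap: 0.138
grip_force: 62.2
```

```bash
python3 - <<'E'
from h import *
s=arm.sense(); R=s["tool_rot"]; print(s["qpos"],s["torque"],np.degrees(np.arctan2(R[1,1],R[0,1])))
f=arm.grab_frame("top")[:,:,::-1]; g=arm.grab_frame("scene")[:,:,::-1]
cv2.imwrite("pics/k1.png",np.hstack([cv2.resize(f[170:270,130:230],(400,400)),cv2.resize(g[120:220,290:390],(400,400))]))
E
```

```text
[ 15.94959631  34.08333834  87.90565307  -0.20832756  58.21210772
 -11.23152597] [-1.68481971  1.25982968  0.86964321] 27.290903804698562
```

View pics/k1.png

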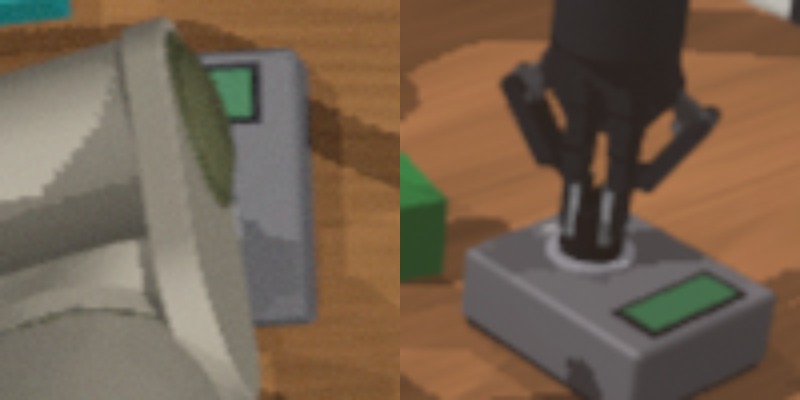

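The gripper has turned 64.9° and the reaction moment has risen to 0.87 N m, so the knob is at its stop. The pictures show the fingers still pinching it. Now let go, wait, and rise.

Emit:
drive_tool(targets=[[1, [0, 0, 0], 0], [1, [0, 0, 0], 0], [1, [0, 0, 0], 0], [1, [0, 0, 0], 0], [1, [0, 0, 0], 0], [1, [0, 0, 0], 0], [1, [0, 0, 0], 0], [1, [0, 0, 0], 0], [1, [0, 0, -35], 0], [1, [0, 0, -45], 0], [1, [0, 0, -45], 0], [1, [0, 0, -25], -8], [1, [0, 0, 0], -8], [1, [0, 0, 0], -8], [1, [0, 0, 0], -8], [1, [0, 0, 0], -8], [1, [0, 0, 0], -8], [1, [0, 0, 0], -8], [1, [0, 0, 0], -7], [1, [0, 0, 0], 0]])

```text
clock: 6.8
tcp_pos: [0.509, 0.267, 0.2153]
tool_rot: [[-1.0, -0.004, -0.0], [-0.004, 1.0, 0.0], [0.0, 0.0, -1.0]]
contact_force: [0.6, 0.1, 0.9]
finger_gap: 0.997
grip_force: 0.0
```

Emit:
drive_tool(targets=[[1, [1.3, -25, 0], 0], [1, [2, -40, 0], 0], [1, [2, -40, 0], 0], [1, [2, -40, 0], 0], [1, [2, -40, 0], 0], [1, [2, -30, 0], 0], [1, [0.7, -9.5, 0], 0], [1, [0, 0, 0], 0], [1, [0, 0, 0], 0]])

```text
clock: 7.7
tcp_pos: [0.4977, 0.0433, 0.2153]
tool_rot: [[-1.0, -0.002, 0.0], [-0.002, 1.0, 0.0], [-0.0, 0.0, -1.0]]
contact_force: [-0.4, -0.1, 0.6]
finger_gap: 1.001
grip_force: 0.0
```

```bash
python3 - <<'E'
from h import *
f=arm.grab_frame("top")[:,:,::-1]; g=arm.grab_frame("scene")[:,:,::-1]
cv2.imwrite("pics/p1.png",np.hstack([cv2.resize(f[180:260,140:220],(400,400)),cv2.resize(g[110:240,210:340],(400,400))]))
E
```

```text
(no output)
```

View pics/p1.png

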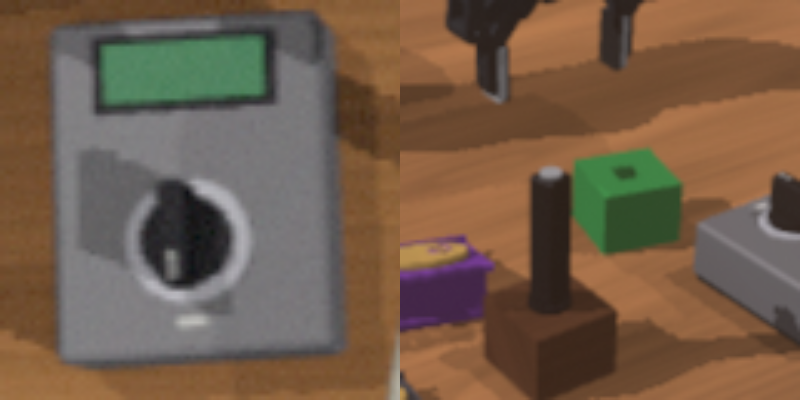

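The left half shows the knob back at rest, with its bar along the tester's x and the display lit. The right half shows the fingers straddling the probe (cap near scene (259,166)). Now descend and grip.

Emit:
drive_tool(targets=[[1, [1, 0, 30], 0], [1, [0, 0, 35], 0], [1, [0, 0, 30], 0], [1, [0, 0, 20], 0], [1, [0, 0, 0], 0], [0, [0, 0, 0], 0], [0, [0, 0, 0], 0], [0, [0, 0, 0], 0], [0, [0, 0, 0], 0], [0, [0, 0, 0], 0], [0, [0, 0, 0], 0], [0, [0, 0, 0], 0], [0, [0, 0, 0], 0]])

```text
clock: 9.1
tcp_pos: [0.4969, 0.0424, 0.1011]
tool_rot: [[-1.0, -0.003, 0.001], [-0.003, 1.0, -0.0], [-0.001, -0.0, -1.0]]
contact_force: [-1.8, -0.0, 5.5]
finger_gap: 0.283
grip_force: 57.2
```

The handle is gripped. The tool can only turn about the vertical, so the probe must be pivoted 20° between the pads. The plan is to lift until only the nose end is in the fixed hole, then move toward -x (tool +x), so the hole's edge swings it.

Emit:
drive_tool(targets=[[0, [0, 0, -8], 0], [0, [0, 0, -8], 0], [0, [0, 0, -7], 0], [0, [0, 0, 0], 0], [0, [3, 0, 0], 0], [0, [3, 0, 0], 0], [0, [3, 0, 0], 0], [0, [3, 0, 0], 0], [0, [0, 0, 0], 0]])

```text
clock: 10.0
tcp_pos: [0.4856, 0.0423, 0.1238]
tool_rot: [[-1.0, -0.002, 0.004], [-0.002, 1.0, -0.0], [-0.004, -0.0, -1.0]]
contact_force: [5.6, 0.4, -1.3]
finger_gap: 0.247
grip_force: 58.7
```

```bash
python3 - <<'E'
from h import *
g=arm.grab_frame("scene")[:,:,::-1]; f=arm.grab_frame("top")[:,:,::-1]
cv2.imwrite("pics/t1.png",np.hstack([cv2.resize(g[120:240,200:320],(400,400)),cv2.resize(f[190:270,240:320],(400,400))]))
E
```

```text
(no output)
```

View pics/t1.png

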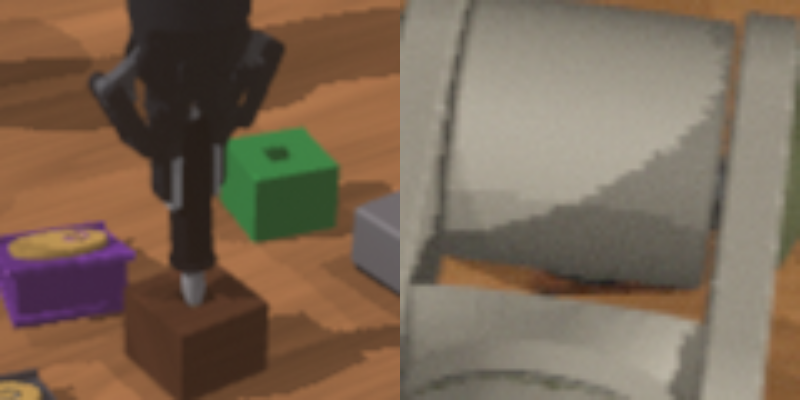

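The picture shows the probe lifted with its nose still in the hole, tilting slightly with about 6 N of side force. The finger gap has settled to 0.247, so the handle lies flush between the pads. Continue the swing.

Emit:
drive_tool(targets=[[0, [3, 0, 0], 0], [0, [3, 0, 0], 0], [0, [3, 0, 0], 0], [0, [3, 0, 0], 0], [0, [3, 0, 0], 0], [0, [3, 0, 0], 0], [0, [3, 0, 0], 0], [0, [3, 0, 0], 0], [0, [0, 0, 0], 0], [0, [0, 0, 0], 0]])

```text
clock: 11.1
tcp_pos: [0.4617, 0.0421, 0.124]
tool_rot: [[-1.0, -0.002, 0.004], [-0.002, 1.0, -0.0], [-0.004, -0.0, -1.0]]
contact_force: [4.7, 0.2, 1.7]
finger_gap: 0.249
grip_force: 59.0
```

```bash
python3 - <<'E'
from h import *
s=arm.sense(); print(s["tcp_pos"],s["contact_force"],s["torque"])
g=arm.grab_frame("scene")[:,:,::-1]
cv2.imwrite("pics/raw2.png",g); cv2.imwrite("pics/t2.png",cv2.resize(g[125:225,205:305],(600,600),interpolation=cv2.INTER_CUBIC))
E
```

```text
[0.46170429 0.04214305 0.12401178] [4.68378435 0.16093479 1.72195232] [ 0.05677068 -1.29572213  0.01124692]
```

View pics/t2.png

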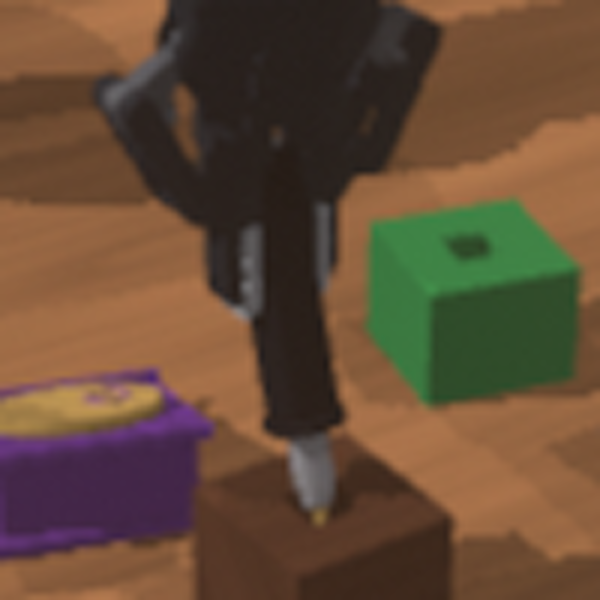

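The picture shows the probe leaning with its top toward the robot; nose end near crop (318,505) and pin end at (320,520). Lift it clear and measure the tilt from its silhouette against the first picture.

Emit:
drive_tool(targets=[[0, [0, 0, -10], 0], [0, [0, 0, -20], 0], [0, [0, 0, -20], 0], [0, [0, 0, -20], 0], [0, [0, 0, 0], 0], [0, [0, 0, 0], 0]])

```text
clock: 11.75
tcp_pos: [0.46, 0.0424, 0.1928]
tool_rot: [[-1.0, -0.003, -0.001], [-0.003, 1.0, 0.0], [0.001, 0.0, -1.0]]
contact_force: [-1.1, 0.7, -2.2]
finger_gap: 0.25
grip_force: 58.7
```

```bash
cat > tilt.py <<'E'
from h import *
import sys
np.set_printoptions(precision=4,suppress=True)
s=arm.sense(); T=s["tcp_pos"]; R=s["tool_rot"]; ny=R[:,1]; print("tcp",T,"F",s["contact_force"])
g=arm.grab_frame("scene")[:,:,::-1].copy(); cv2.imwrite("pics/raw3.png",g); z=cv2.imread("pics/scene0.png")
d=cv2.absdiff(g,z).max(2)
def onplane(uv): o,r=ray("scene",uv); return o+r*((T-o)@ny)/(r@ny)
tx=R[:,0]
# sample rows below finger tips; midpoints of largest run near the projected axis
pts=[];rows=[]
p0=proj("scene",T); print("tcp px",p0)
for y in range(int(p0[1])+3,int(p0[1])+45):
    x0=int(p0[0])-12; m=d[y,x0:x0+32]>int(sys.argv[1]) 
    xs=np.nonzero(m)[0]
    if len(xs): rows.append((y,xs.min()+x0,xs.max()+x0,len(xs)))
print(rows)
E
python3 tilt.py 25
```

```text
tcp [0.46   0.0424 0.1928] F [-1.0714  0.6689 -2.2194]
tcp px [248.7404 145.2662]
[(148, np.int64(243), np.int64(259), 17), (149, np.int64(246), np.int64(259), 14), (150, np.int64(246), np.int64(259), 14), (151, np.int64(246), np.int64(259), 14), (152, np.int64(246), np.int64(259), 14), (153, np.int64(247), np.int64(259), 13), (154, np.int64(247), np.int64(259), 13), (155, np.int64(247), np.int64(267), 20), (156, np.int64(241), np.int64(267), 25), (157, np.int64(237), np.int64(267), 29), (158, np.int64(236), np.int64(267), 30), (159, np.int64(236), np.int64(259), 23), (160, np.int64(236), np.int64(260), 24), (161, np.int64(248), np.int64(261), 14), (162, np.int64(248), np.int64(261), 14), (163, np.int64(248), np.int64(261), 14), (164, np.int64(248), np.int64(262), 15), (165, np.int64(248), np.int64(262), 15), (166, np.int64(248), np.int64(264), 17), (167, np.int64(248), np.int64(265), 16), (168, np.int64(248), np.int64(265), 15), (169, np.int64(249), np.int64(265), 11), (170, np.int64(253), np.int64(265), 13), (171, np.int64(251), np.int64(265), 15), (172, np.int64(251), np.int64(265), 15), (173, np.int64(251), np.int64(265), 15), (174, np.int64(251), np.int64(265), 15), (175, np.int64(251), np.int64(265), 15), (176, np.int64(251), np.int64(265), 15), (177, np.int64(251), np.int64(265), 15), (178, np.int64(252), np.int64(265), 14), (179, np.int64(251), np.int64(265), 15), (180, np.int64(251), np.int64(265), 15), (181, np.int64(251), np.int64(265), 15), (182, np.int64(251), np.int64(265), 15), (183, np.int64(251), np.int64(265), 15), (184, np.int64(251), np.int64(265), 15), (185, np.int64(251), np.int64(265), 15), (186, np.int64(251), np.int64(265), 15), (187, np.int64(251), np.int64(265), 15), (188, np.int64(251), np.int64(265), 15), (189, np.int64(251), np.int64(265), 15)]
```

Move over the disc with the tool's y turned to the rest's y (turn +13.4°), staying high, and measure there against a clean background.

Emit:
drive_tool(targets=[[0, [0, 0, 0], 4.4], [0, [0, 0, 0], 4.5], [0, [0, 0, 0], 4.5], [0, [-5, -26.6, 0], 0], [0, [-5, -26.6, 0], 0], [0, [-5, -26.6, 0], 0], [0, [-5, -26.6, 0], 0], [0, [-5, -26.6, 0], 0], [0, [0, 0, 0], 0], [0, [0, 0, 0], 0], [0, [0, 0, 0], 0]])

```text
clock: 12.9
tcp_pos: [0.4542, -0.092, 0.1927]
tool_rot: [[-0.974, 0.229, -0.001], [0.229, 0.974, 0.001], [0.001, 0.0, -1.0]]
contact_force: [0.1, 0.0, -1.5]
finger_gap: 0.251
grip_force: 59.0
```

```bash
python3 tilt.py 25 | head -2; python3 - <<'E'
from h import *
g=cv2.imread("pics/raw3.png"); T=arm.sense()["tcp_pos"]; p=proj("scene",T).astype(int); print(p)
x,y=p-[40,20]; print("crop origin",x,y); cv2.imwrite("pics/t3.png",cv2.resize(g[y:y+100,x:x+100],(600,600),interpolation=cv2.INTER_CUBIC))
E
```

```text
tcp [ 0.4542 -0.092   0.1927] F [ 0.0604  0.0206 -1.4948]
tcp px [189.8116 160.381 ]
[189 160]
crop origin 149 140
```

View pics/t3.png

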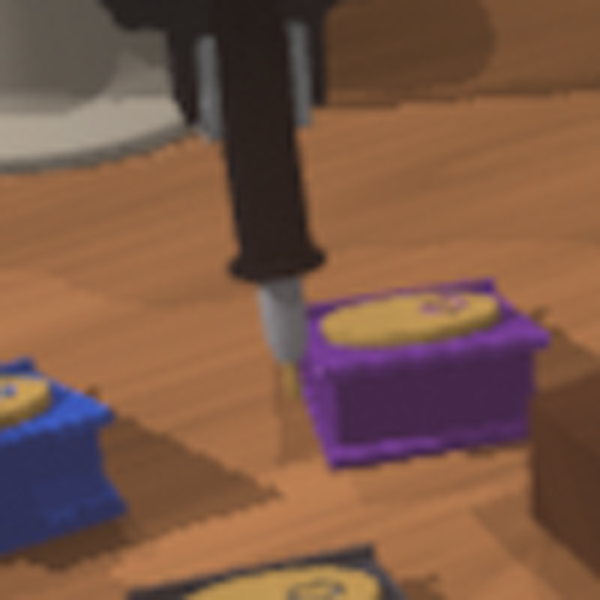

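The picture shows the probe leaning over the wood, clear of everything. Handle edges run down to the flange at crop (277,265), nose end is at (290,358), pin end (293,396). The ring is at (318,592).

```bash
cat > axis.py <<'E'
from h import *
np.set_printoptions(precision=4,suppress=True)
s=arm.sense(); T=s["tcp_pos"]; R=s["tool_rot"]
g=cv2.imread("pics/raw3.png").astype(float).sum(2)/3
def onplane(uv): o,r=ray("scene",uv); return o+r*((T-o)@R[:,1])/(r@R[:,1])
# subpixel edges of dark handle, rows 164..177
L=[];Rr=[]
for y in range(163,178):
    a=g[y]; c=193
    i=c
    while a[i]<60: i-=1
    l=i+(a[i]-60)/(a[i]-a[i+1]); j=c
    while a[j]<60: j+=1
    r=j-(a[j]-60)/(a[j]-a[j-1]); L.append((l,y));Rr.append((r,y))
L,Rr=np.array(L),np.array(Rr); print(np.c_[L,Rr[:,0]][::4])
pl=np.polyfit(L[:,1],L[:,0],1); pr=np.polyfit(Rr[:,1],Rr[:,0],1); print("slopes",pl[0],pr[0])
f=lambda y:(np.polyval(pl,y)+np.polyval(pr,y))/2
def loc(P): v=P-T; return np.array([v@R[:,0],v@R[:,1],v[2]])*1000
A,B=loc(onplane((f(163),163))),loc(onplane((f(178),178))); pe=loc(onplane((149+293/6-.4,140+397/6-.4))); nb=loc(onplane((149+290/6-.4,140+358/6-.4)))
print("axis pts (toolx,y,z mm)",A,B,"nose",nb,"pin end",pe)
for p,q in((A,B),(A,pe),(A,nb),(B,pe)): print("tilt",np.degrees(np.arctan2(p[0]-q[0],p[2]-q[2])))
for th in(14,16,18,20,22,24):
    t=np.radians(th); ax=np.array([np.sin(t)*R[0,0],np.sin(t)*R[1,0],np.cos(t)]); G=T+[0,0,.022]
    cor=[]
    xh=np.cross(R[:,1],ax)
    for k in(-.11+.0975,-.06): pass
    q=lambda y0,off:proj("scene",G-ax*y0+off)
    S={}
    for sx in(1,-1):
        for sy in(1,-1):
            o=.011*(sx*xh+sy*R[:,1]); a,b=q(.02,o),q(.055,o); S[sx,sy]=((b-a)[0]/(b-a)[1]).round(3)
    print(th,"edge slopes",S,"tip px",q(.1125,0))
E
python3 axis.py
```

```text
[[185.75   163.     197.7018]
 [186.5122 167.     198.3874]
 [186.9703 171.     198.8256]
 [187.5986 175.     199.45  ]]
slopes 0.15578551945619004 0.1349277451685252
axis pts (toolx,y,z mm) [-16.294    0.       2.2041] [-24.9355  -0.     -26.601 ] nose [-36.4124  -0.     -69.1826] pin end [-36.0845  -0.     -84.9098]
tilt 16.699254179238846
tilt 12.79919124988001
tilt 15.739051194689202
tilt 10.824620643554796
14 edge slopes {(1, 1): np.float64(0.132), (1, -1): np.float64(0.141), (-1, 1): np.float64(0.133), (-1, -1): np.float64(0.142)} tip px [196.405  204.4568]
16 edge slopes {(1, 1): np.float64(0.139), (1, -1): np.float64(0.147), (-1, 1): np.float64(0.14), (-1, -1): np.float64(0.148)} tip px [196.8392 205.0012]
18 edge slopes {(1, 1): np.float64(0.146), (1, -1): np.float64(0.153), (-1, 1): np.float64(0.147), (-1, -1): np.float64(0.154)} tip px [197.2676 205.4855]
20 edge slopes {(1, 1): np.float64(0.153), (1, -1): np.float64(0.159), (-1, 1): np.float64(0.154), (-1, -1): np.float64(0.16)} tip px [197.6896 205.9084]
22 edge slopes {(1, 1): np.float64(0.159), (1, -1): np.float64(0.165), (-1, 1): np.float64(0.161), (-1, -1): np.float64(0.166)} tip px [198.1045 206.2688]
24 edge slopes {(1, 1): np.float64(0.166), (1, -1): np.float64(0.171), (-1, 1): np.float64(0.167), (-1, -1): np.float64(0.172)} tip px [198.512  206.5654]
```

In this view the lean points almost along the line of sight, so the tilt is poorly conditioned. Turn the tool 60° in place so that the lean shows sideways, and measure there.

Emit:
drive_tool(targets=[[0, [0, 0, 0], -7.5], [0, [0, 0, 0], -7.5], [0, [0, 0, 0], -7.5], [0, [0, 0, 0], -7.5], [0, [0, 0, 0], -7.5], [0, [0, 0, 0], -7.5], [0, [0, 0, 0], -7.5], [0, [0, 0, 0], -7.5], [0, [0, 0, 0], 0], [0, [0, 0, 0], 0]])

```text
clock: 13.95
tcp_pos: [0.4544, -0.0923, 0.1932]
tool_rot: [[-0.687, -0.727, -0.0], [-0.727, 0.687, 0.0], [0.0, 0.0, -1.0]]
contact_force: [-0.2, -0.9, -0.7]
finger_gap: 0.254
grip_force: 59.0
```

```bash
python3 - <<'E'
from h import *
s=arm.sense(); T=s["tcp_pos"]; print(T,s["qpos"][5])
g=arm.grab_frame("scene")[:,:,::-1]; cv2.imwrite("pics/raw3.png",g); x,y=149,120
cv2.imwrite("pics/t4.png",cv2.resize(g[y:y+100,x:x+100],(600,600),interpolation=cv2.INTER_CUBIC))
E
```

```text
[ 0.4544318  -0.09233861  0.19323859] -162.61274182198946
```

View pics/t4.png

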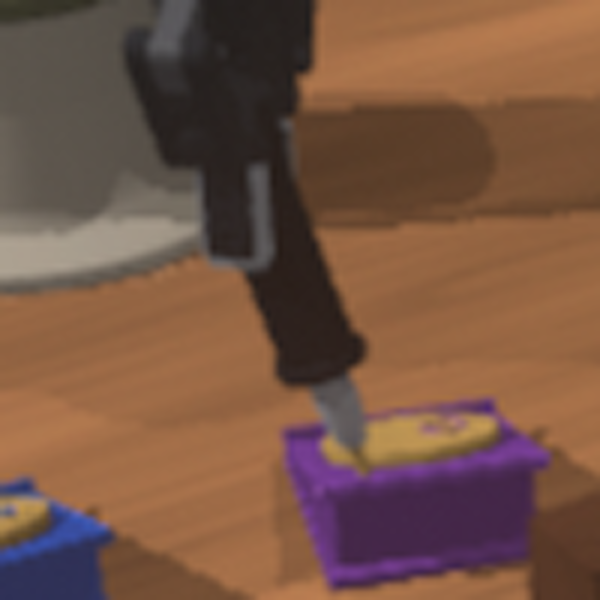

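The lean now shows sideways. The handle's right edge runs from crop (300,170) to (352,330), the nose end is near (350,450), and the pin end (363,472).

```bash
cat > axis2.py <<'E'
from h import *
np.set_printoptions(precision=4,suppress=True)
s=arm.sense(); T=s["tcp_pos"]; R=s["tool_rot"]
g=cv2.imread("pics/raw3.png").astype(float).sum(2)/3
E={"R":[],"L":[]}
for y in range(148,175):
    a=g[y]; c=int(round(199+(y-173)*.33)); j=c
    while a[j]<65: j+=1
    E["R"].append((j-(a[j]-65)/(a[j]-a[j-1]),y))
    if y>166:
        i=c
        while a[i]<65: i-=1
        E["L"].append((i+(a[i]-65)/(a[i]-a[i+1]),y))
for k in E: E[k]=np.array(E[k]); print(k,E[k][:,0].round(2),np.polyfit(E[k][:,1],E[k][:,0],1))
rr=E["R"][:]; 
for th in(14,16,18,20,22,24):
    t=np.radians(th); ax=np.sin(t)*R[:,0]+[0,0,np.cos(t)]; G=T+[0,0,.022]; xh=np.cross(R[:,1],ax); o_={}
    for sx in(1,-1):
        for sy in(1,-1):
            o=.011*(sx*xh+sy*R[:,1]); a,b=[proj("scene",G-ax*d+o) for d in(.02,.055)]; m=(b-a)[0]/(b-a)[1]; o_[sx,sy]=(m.round(3),(a[0]+m*(165-a[1])).round(1))
    print(th,o_,"tip",proj("scene",G-ax*.1125),"nose",proj("scene",G-ax*.0985))
E
python3 axis2.py
```

```text
R [190.18 190.03 190.22 189.17 190.03 190.42 193.83 193.94 194.03 200.97
 200.77 201.03 201.57 201.84 202.2  202.58 203.05 203.4  203.57 203.98
 204.57 205.04 205.35 205.59 206.07 206.6  206.88] [ 0.7403 80.3234]
L [190.21 190.59 190.76 191.26 191.64 192.27 192.64 192.82] [  0.3979 123.6891]
14 {(1, 1): (np.float64(0.338), np.float64(201.7)), (1, -1): (np.float64(0.344), np.float64(196.9)), (-1, 1): (np.float64(0.351), np.float64(191.0)), (-1, -1): (np.float64(0.358), np.float64(186.0))} tip [205.7142 198.9182] nose [203.7202 193.1836]
16 {(1, 1): (np.float64(0.376), np.float64(202.4)), (1, -1): (np.float64(0.382), np.float64(197.4)), (-1, 1): (np.float64(0.389), np.float64(191.7)), (-1, -1): (np.float64(0.396), np.float64(186.4))} tip [207.4745 198.6759] nose [205.2715 192.9646]
18 {(1, 1): (np.float64(0.414), np.float64(203.1)), (1, -1): (np.float64(0.421), np.float64(197.9)), (-1, 1): (np.float64(0.428), np.float64(192.3)), (-1, -1): (np.float64(0.435), np.float64(186.8))} tip [209.2171 198.3775] nose [206.8066 192.6958]
20 {(1, 1): (np.float64(0.453), np.float64(203.8)), (1, -1): (np.float64(0.46), np.float64(198.5)), (-1, 1): (np.float64(0.467), np.float64(192.9)), (-1, -1): (np.float64(0.474), np.float64(187.3))} tip [210.9402 198.0232] nose [208.3239 192.3773]
22 {(1, 1): (np.float64(0.493), np.float64(204.6)), (1, -1): (np.float64(0.5), np.float64(199.0)), (-1, 1): (np.float64(0.507), np.float64(193.5)), (-1, -1): (np.float64(0.514), np.float64(187.7))} tip [212.6421 197.6131] nose [209.8219 192.0094]
24 {(1, 1): (np.float64(0.534), np.float64(205.3)), (1, -1): (np.float64(0.541), np.float64(199.6)), (-1, 1): (np.float64(0.547), np.float64(194.2)), (-1, -1): (np.float64(0.555), np.float64(188.1))} tip [214.321  197.1473] nose [211.299  191.5922]
```

Both handle edges (slopes 0.390 and 0.398) and the line from handle to pin end agree on a tilt of about 16.5°, so it needs about 3.5° more. Swing it further by drawing the nose against the top edge of the holder's outer +x face (x about 0.530), where there is plenty of room.

Emit:
drive_tool(targets=[[0, [0, 0, 0], 7.8], [0, [0, 0, 0], 7.8], [0, [0, 0, 0], 7.8], [0, [0, 0, 0], 7.8], [0, [0, 0, 0], 7.7], [0, [0, 0, 0], 7.7], [0, [-16, 0, 0], 0], [0, [-30, 30, 0], 0], [0, [-20, 35, 0], 0], [0, [0, 35, 0], 0], [0, [0, 34.5, 0], 0], [0, [0, 0, 0], 0], [0, [0, 0, 20], 0], [0, [0, 0, 30], 0], [0, [0, 0, 30], 0], [0, [0, 0, 0], 0], [0, [2, 0, 0], 0], [0, [0, 0, 0], 0]])

```text
clock: 15.8
tcp_pos: [0.5188, 0.0415, 0.115]
tool_rot: [[-1.0, -0.002, 0.003], [-0.002, 1.0, -0.0], [-0.003, -0.0, -1.0]]
contact_force: [-0.5, -0.2, -1.1]
finger_gap: 0.247
grip_force: 59.1
```

Emit:
drive_tool(targets=[[0, [2, 0, 0], 0], [0, [2, 0, 0], 0], [0, [2, 0, 0], 0], [0, [1.5, 0, 0], 0], [0, [0, 0, 0], 0]])

```text
clock: 16.3
tcp_pos: [0.5119, 0.0417, 0.114]
tool_rot: [[-1.0, -0.002, 0.004], [-0.002, 1.0, -0.0], [-0.004, -0.0, -1.0]]
contact_force: [5.7, -0.2, -2.2]
finger_gap: 0.249
grip_force: 59.0
```

Emit:
drive_tool(targets=[[0, [1.5, 0, 0], 0], [0, [1.5, 0, 0], 0], [0, [1.5, 0, 0], 0], [0, [1.5, 0, 0], 0], [0, [0, 0, 0], 0], [0, [-3, 0, -10], 0], [0, [-10, 0, -25], 0], [0, [0, 0, -35], 0], [0, [0, 0, -10], -7.8], [0, [0, -20, 0], -7.8], [0, [0, -20, 0], -7.8], [0, [0, -20, 0], -7.8], [0, [0, -20, 0], -7.8], [0, [0, 0, 0], -7.7], [0, [0, 0, 0], 0], [0, [0, 0, 0], 0]])

```text
clock: 17.9
tcp_pos: [0.5439, -0.0324, 0.1934]
tool_rot: [[-0.686, -0.727, -0.001], [-0.727, 0.686, 0.0], [0.0, 0.001, -1.0]]
contact_force: [-0.9, -0.6, -2.6]
finger_gap: 0.249
grip_force: 59.2
```

```bash
python3 - <<'E'
from h import *
s=arm.sense(); T=s["tcp_pos"]; print(T,s["qpos"][5])
g=arm.grab_frame("scene")[:,:,::-1]; cv2.imwrite("pics/raw3.png",g); p=proj("scene",T).astype(int); x,y=p-[30,25];print(p,x,y)
cv2.imwrite("pics/t5.png",cv2.resize(g[y:y+90,x:x+90],(600,600),interpolation=cv2.INTER_CUBIC))
E
```

```text
[ 0.54387547 -0.0323863   0.19343216] -152.39315678967026
[239 170] 209 145
```

View pics/t5.png

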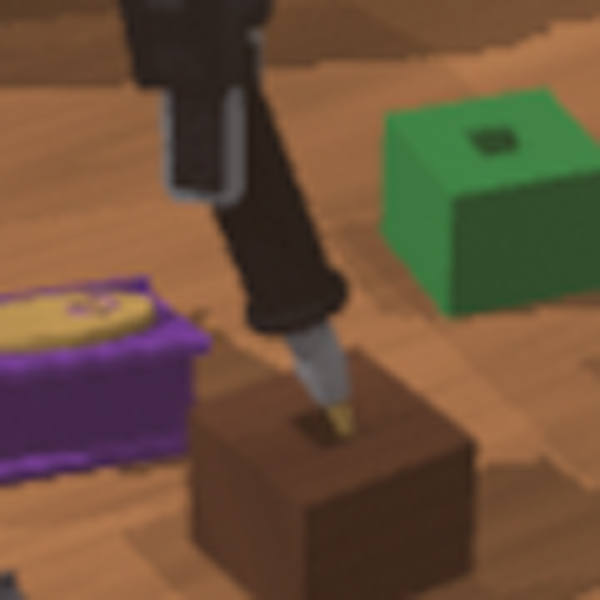

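The picture shows the probe over the holder. The right handle edge runs from crop (270,110) to (330,265), the flange is at (300,305), and the pin end at about (347,435), which is full-frame (260.6,209.8). Fit again in numbers.

```bash
cat > axis3.py <<'E'
from h import *
np.set_printoptions(precision=4,suppress=True)
from scipy.optimize import least_squares
s=arm.sense(); T=s["tcp_pos"]; R=s["tool_rot"]
g=cv2.imread("pics/raw3.png").astype(float).sum(2)/3
Y0,Y1,YL,c0,tip=162,183,177,(250,178),np.array([260.6,209.8])
Rr=[];L=[]
for y in range(Y0,Y1):
    a=g[y]; c=int(round(c0[0]+(y-c0[1])*.37)); j=c
    while a[j]<65: j+=1
    Rr.append((j-(a[j]-65)/(a[j]-a[j-1]),y)); 
    if y>=YL:
        i=c
        while a[i]<65: i-=1
        L.append((i+(a[i]-65)/(a[i]-a[i+1]),y))
Rr,L=np.array(Rr),np.array(L); print(Rr[:,0].round(1),L[:,0].round(1))
pr,pl=np.polyfit(Rr[:,1],Rr[:,0],1),np.polyfit(L[:,1],L[:,0],1); mid=[(np.polyval(pr,180)+np.polyval(pl,180))/2,180]
print("slopes R,L,mid-tip",pr[0],pl[0],(tip-mid)[0]/(tip-mid)[1],"mid",mid)
for th in(12,14,16,18,20,22,24):
    t=np.radians(th); ax=np.sin(t)*R[:,0]+[0,0,np.cos(t)]; G=T+[0,0,.022]; xh=np.cross(R[:,1],ax); o_=[]
    for sx,sy in((1,1),(-1,-1)):
        o=.011*(sx*xh+sy*R[:,1]); a,b=[proj("scene",G-ax*d+o) for d in(.02,.055)]; m=(b-a)[0]/(b-a)[1]; o_+=[m.round(3),(a[0]+m*(180-a[1])).round(1)]
    a,b=[proj("scene",G-ax*d) for d in(.04,.1125)]; print(th,o_,"axis",((b-a)[0]/(b-a)[1]).round(3),(a[0]+(b-a)[0]/(b-a)[1]*(180-a[1])).round(1),"tip",b)
E
python3 axis3.py
```

```text
[241.2 241.  245.3 245.3 250.8 251.2 251.6 252.  252.4 252.6 253.  253.6
 254.1 254.4 254.6 255.  255.5 255.8 256.3 256.6 256.9] [240.8 241.3 241.7 242.3 242.6 242.8]
slopes R,L,mid-tip 0.6897506529931783 0.41152398108926613 0.3639407963843767 mid [np.float64(249.7545642677456), 180]
12 [np.float64(0.238), np.float64(251.8), np.float64(0.258), np.float64(237.0)] axis 0.248 244.5 tip [251.993  210.2104]
14 [np.float64(0.277), np.float64(252.7), np.float64(0.297), np.float64(237.6)] axis 0.287 245.3 tip [253.8773 210.0276]
16 [np.float64(0.316), np.float64(253.6), np.float64(0.336), np.float64(238.3)] axis 0.326 246.0 tip [255.7492 209.7876]
18 [np.float64(0.356), np.float64(254.5), np.float64(0.376), np.float64(238.9)] axis 0.366 246.8 tip [257.6067 209.4905]
20 [np.float64(0.396), np.float64(255.5), np.float64(0.416), np.float64(239.5)] axis 0.406 247.6 tip [259.4481 209.1364]
22 [np.float64(0.437), np.float64(256.5), np.float64(0.458), np.float64(240.2)] axis 0.447 248.4 tip [261.2713 208.7255]
24 [np.float64(0.479), np.float64(257.5), np.float64(0.5), np.float64(240.8)] axis 0.489 249.3 tip [263.0745 208.2579]
```

Tilt is now about 19.2° (edges give 19.2° and 19.7°, the handle-to-tip line 18.8°), which is close enough. Pin end relative to the TCP is about -40.5 mm in tool x and -85 mm in z. Turn back to the rest's yaw and hover 30 mm off the spot along its normal.

Emit:
drive_tool(targets=[[0, [0, 0, 0], 7.5], [0, [0, 0, 0], 7.5], [0, [0, 0, 0], 7.5], [0, [0, 0, 0], 7.5], [0, [0, 0, 0], 7.5], [0, [0, 0, 0], 7.5], [0, [0, 0, 0], 7.5], [0, [0, 0, 0], 7.3], [0, [18.9, -19.8, 0], 0], [0, [18.9, -19.8, 0], 0], [0, [18.9, -19.8, 0], 0], [0, [18.9, -19.7, 0], 0], [0, [0, 0, 0], 0], [0, [0, 0, 22], 0], [0, [0, 0, 22], 0], [0, [0, 0, 0], 0], [0, [0, 0, 0], 0]])

```text
clock: 19.65
tcp_pos: [0.4532, -0.0925, 0.1499]
tool_rot: [[-0.974, 0.224, 0.0], [0.224, 0.974, 0.0], [-0.0, 0.0, -1.0]]
contact_force: [-1.2, 0.0, -0.1]
finger_gap: 0.247
grip_force: 59.2
```

```bash
python3 - <<'E'
from h import *
np.set_printoptions(precision=4,suppress=True,linewidth=200)
s=arm.sense(); T=s["tcp_pos"]; R=s["tool_rot"]; print(T,R[:2,1],s["contact_force"])
g=arm.grab_frame("scene")[:,:,::-1]; cv2.imwrite("pics/raw4.png",g)
t=np.radians(19.2); ax=np.sin(t)*R[:,0]+[0,0,np.cos(t)]; tip=T+R[:,0]*-.0405+[0,0,-.085]; print("tip",tip,"px",proj("scene",tip),"nose",proj("scene",tip+.014*ax))
u,v=proj("scene",tip).astype(int); h=cv2.cvtColor(g,cv2.COLOR_BGR2HSV)
for y in range(v-12,v+8): print(y,u-8,"H",h[y,u-8:u+9,0],"V",h[y,u-8:u+9,2])
E
```

```text
[ 0.4532 -0.0925  0.1499] [0.2244 0.9745] [-1.1757  0.0197 -0.0736]
tip [ 0.4927 -0.1016  0.0649] px [199.0091 224.2062] nose [197.9997 217.7424]
212 191 H [ 12  13  12  10 170 168 168 168 170 170 150 144 141 141 143 146 146] V [165 166 165 155 139 128 118 107 101  99 104 120 127 118  93  73  73]
213 191 H [ 13  13  13  11   3 165 170 170 175 175   0 155 141 141 143 146 146] V [166 166 166 158 142 130 119 108 101 100 109 115 131 119  95  74  75]
214 191 H [ 13  13  13  12   8 168 170 175 176   0   9 165 143 141 141 141 141] V [167 167 167 159 144 131 120 108 102 100 108 119 128 131 127 117 117]
215 191 H [ 13  13  13  12   9 168 170 170 171   0  10   1 149 140 140 140 140] V [166 165 164 161 150 132 120 107 101  99 119 135 124 146 146 139 140]
216 191 H [ 13  13  13  13  11   4 170 175 170 175  11  11 163 141 141 141 141] V [164 164 163 158 145 133 120 107  99  97 138 163 133 131 115 109 110]
217 191 H [ 12  13  13  13  12   9 168 174 176   9  12  13   1 152 145 147 155] V [164 163 164 161 153 137 120 106 100 110 154 173 142 102  81  77  75]
218 191 H [13 13 12 12 12 11 12 13 15 13 1
[... 1147 characters left out ...]
 177 179 180 180 177 176]
227 191 H [13 12 12 13 13 12 13 13 12 12 12 12 12 12 12 13 12] V [186 185 185 183 181 179 176 175 177 179 181 181 181 178 175 172 169]
228 191 H [13 13 12 13 12 13 12 13 12 12 13 12 12 12 13 12 13] V [183 181 180 178 177 179 181 182 182 181 179 176 172 170 170 169 170]
229 191 H [13 13 13 12 13 13 13 12 12 13 13 12 12 12 12 13 12] V [178 176 178 181 182 182 181 180 177 173 170 169 168 169 171 173 174]
230 191 H [13 13 13 13 13 12 12 13 12 13 13 12 12 12 12 12 12] V [180 181 183 183 180 177 173 170 169 168 168 170 171 173 174 168 155]
231 191 H [13 13 12 13 13 12 13 13 12 12 12 12 12 12 11 10 10] V [183 181 178 174 170 170 167 167 169 170 166 153 147 143 133 120 105]
```

The pin end appears at scene (199.4,223.5) against a predicted (199.0,224.2), so the model holds to about 1 mm. The rest of the way to the spot is tool x -9.4, y -0.7, z +30. Approach along the normal and stop about 6 mm short.

Emit:
drive_tool(targets=[[0, [1.5, -0.7, 0], 0], [0, [-2.7, 0, 7.5], 0], [0, [-2.7, 0, 7.5], 0], [0, [-2.7, 0, 7.5], 0], [0, [0, 0, 0], 0], [0, [0, 0, 0], 0], [0, [0, 0, 0], 0], [0, [0, 0, 0], 0]])

```text
clock: 20.5
tcp_pos: [0.4591, -0.095, 0.1271]
tool_rot: [[-0.975, 0.224, 0.0], [0.224, 0.975, -0.0], [-0.0, -0.0, -1.0]]
contact_force: [-0.1, -0.6, -0.7]
finger_gap: 0.247
grip_force: 59.2
```

```bash
cat > look.py <<'E'
from h import *
np.set_printoptions(precision=4,suppress=True,linewidth=200)
F=[]; 
for k in range(6):
    g=arm.grab_frame("scene")[:,:,::-1]; s=arm.sense(); F.append(np.r_[s["contact_force"],s["torque"]])
print("F mean",np.mean(F,0),"sd",np.std(F,0))
T=s["tcp_pos"]; R=s["tool_rot"]; cv2.imwrite("pics/raw5.png",g)
t=np.radians(19.5); ax=np.sin(t)*R[:,0]+[0,0,np.cos(t)]; tip=T+R[:,0]*-.0405+[0,0,-.085]; sp=np.array([.5017,-.1036,.0357]); v=tip-sp
print("tcp",T,"tip-spot tool xyz mm",v@R*1000,"along n",v@ax*1000,"px tip",proj("scene",tip),"nose",proj("scene",tip+.014*ax),"spot px",proj("scene",sp),"nose@half",proj("scene",sp+.008*ax))
u,v=proj("scene",tip+.010*ax).astype(int); h=cv2.cvtColor(g,cv2.COLOR_BGR2HSV)
for y in range(v-8,v+13): print(y,u-7,"S",h[y,u-7:u+10,1],"V",h[y,u-7:u+10,2])
E
python3 look.py
```

```text
F mean [ 0.0856  0.152  -1.2884  0.0215  0.0309 -0.0067] sd [0.5321 0.55   0.5034 0.0295 0.0159 0.021 ]
tcp [ 0.4591 -0.095   0.1269] tip-spot tool xyz mm [ 2.9773 -1.1332 -6.1847] along n 6.823397736253253 px tip [200.0136 234.9563] nose [199.0079 228.581 ] spot px [201.1128 238.0249] nose@half [200.5425 234.4012]
222 192 S [141 142 133  54  11  10  11  14  13  15  93 140 143 143 143 142 143] V [132 131 132 137 138 128 117 107 101  99 137 177 185 185 184 183 175]
223 192 S [141 143 143  77   9  10  11  12  13  15  83 136 144 143 143 143 142] V [132 148 166 156 139 129 118 107 101  99 129 171 183 182 180 177 172]
224 192 S [142 143 144  95  20  10  11  12  13  13  83 134 142 143 142 144 143] V [167 176 186 170 143 130 119 108 101  99 129 169 178 175 174 174 175]
225 192 S [143 143 143 111  44   8  11  14  15  13  91 140 142 142 142 142 143] V [187 186 186 174 149 131 120 108 102  99 132 170 174 176 176 178 178]
226 192 S [145 145 143 133  73  10  11  14  15  13  99 143 143 143 143 143 143] V [186 186 186 182 160 132 119 107 100  98 141 180 180 180 178 176 173]
227 192 S [143 143 144 
[... 1708 characters left out ...]
 84  68 132 141 142] V [172 182 183 183 166 135 143 164 160 161 168 154 131 117 141 175 174]
239 192 S [141 140 141 141 128  91 100 118 123 115 117 119 105 114 138 141 141] V [185 191 193 193 170 126 132 153 154 146 144 135 141 159 164 175 174]
240 192 S [141 142 141 141 136 127 123 124 127 125 125 134 139 143 141 141 141] V [190 191 193 193 185 169 157 152 155 153 153 154 163 175 175 175 176]
241 192 S [143 141 142 142 141 141 142 142 142 141 143 144 142 143 143 143 141] V [189 190 192 192 193 193 183 171 171 172 173 174 174 175 176 170 155]
242 192 S [142 142 143 143 141 141 143 141 142 142 142 142 142 142 143 142 139] V [190 190 191 193 194 193 184 173 172 171 172 174 172 165 155 140 125]
```

The nose end is at about (199.5,229) and the pin end at about (200.1,234.7), both matching the model. The ring centre is near (201,238), leaving about 6.8 mm along the normal. Correct sideways and close in until the pin is just touching.

Emit:
drive_tool(targets=[[0, [-0.7, 0.7, 0], 0], [0, [-0.7, 0, 2], 0], [0, [-0.7, 0, 2], 0], [0, [-0.7, 0, 2], 0], [0, [-0.7, 0, 2], 0], [0, [-0.7, 0, 2], 0], [0, [0, 0, 0], 0], [0, [0, 0, 0], 0], [0, [0, 0, 0], 0], [0, [0, 0, 0], 0]])

```text
clock: 21.8
tcp_pos: [0.4633, -0.0952, 0.1169]
tool_rot: [[-0.975, 0.224, 0.0], [0.224, 0.975, -0.0], [-0.0, 0.0, -1.0]]
contact_force: [-0.2, 0.2, 0.7]
finger_gap: 0.251
grip_force: 59.3
```

```bash
python3 look.py
```

```text
F mean [-1.1811  0.0596  0.5058  0.0416  0.1265 -0.0105] sd [0.2599 0.6307 0.4451 0.0246 0.0294 0.0342]
tcp [ 0.4633 -0.0952  0.1168] tip-spot tool xyz mm [-1.1972 -0.4221  3.8749] along n -4.052284271553123 px tip [201.185  239.8763] nose [200.1869 233.5386] spot px [201.1128 238.0249] nose@half [200.5425 234.4011]
227 193 S [143 144 142  82   9   8  11  12  13  15  70 130 143 143 142 142 143] V [185 183 181 165 140 130 119 108 101  99 120 159 176 171 169 169 169]
228 193 S [142 142 143  91  20   8  11  14  13  15  56 122 142 143 141 143 142] V [180 178 177 165 143 131 120 109 101 100 113 149 169 168 170 173 174]
229 193 S [142 143 142 110  41  10  11  12  15  18  70 129 142 141 142 143 143] V [178 182 183 172 149 132 121 109 102 101 120 156 172 173 174 175 175]
230 193 S [144 142 142 123  59  10  11  12  15  15  79 134 142 139 129 123 119] V [183 183 181 172 152 133 121 109 102 100 126 162 174 169 154 147 142]
231 193 S [143 144 143 137  93  33  10  12  15  13  57 105 115 108  88  77  68] V [178 174 171 168 157 139 122 108 101  98 111 131 133 120 104  93  86]
232 193 S [143 143 144
[... 1709 characters left out ...]
143 139 139 135 123] V [190 191 193 193 194 191 181 172 169 164 155 145 136 125 117 108  95]
244 193 S [143 142 143 142 142 142 141 141 141 141 140 139 141 141 133 107  60] V [185 180 182 182 183 181 172 155 141 136 126 119 116 116 107  86  72]
245 193 S [143 143 143 142 141 141 140 140 138 141 140 135 119 100  70  35  18] V [175 168 161 153 150 145 140 129 116 116 115 108  94  92  87  73  71]
246 193 S [141 140 141 140 139 140 139 138 131 125 104  72  44  24  20  20  17] V [152 149 141 133 127 122 121 116 103  98  96  88  75  73  76  76  75]
247 193 S [140 139 138 127 117 114 102  82  61  52  34  20  17  20  20  20  17] V [137 134 124 114 109 105 100  93  83  78  76  75  75  76  75  76  77]
```

The force along the normal rose by about 2.1 N, meaning roughly 4.4 mm of pin travel. Geometry gives 4.1 mm, so they agree. Press in the last 1.8 mm.

Emit:
drive_tool(targets=[[0, [-0.3, 0, 0.9], 0], [0, [-0.3, 0, 0.8], 0], [0, [0, 0, 0], 0], [0, [0, 0, 0], 0], [0, [0, 0, 0], 0], [0, [0, 0, 0], 0]])

```text
clock: 22.7
tcp_pos: [0.4639, -0.0953, 0.1151]
tool_rot: [[-0.975, 0.224, 0.0], [0.224, 0.975, 0.0], [-0.0, 0.0, -1.0]]
contact_force: [-1.5, -0.2, 1.2]
finger_gap: 0.252
grip_force: 59.3
```

```bash
python3 look.py | awk 'NR<=2 || ($1>=231 && $1<=240)'
```

```text
F mean [-1.0183  0.3868  0.9335  0.0655  0.1644 -0.0156] sd [0.1899 0.4891 0.4026 0.0478 0.0306 0.0166]
tcp [ 0.4639 -0.0954  0.1151] tip-spot tool xyz mm [-1.8245 -0.4549  5.5793] along n -5.868221145164857 px tip [201.3009 240.7011] nose [200.3038 234.3699] spot px [201.1128 238.0249] nose@half [200.5426 234.4011]
231 193 S [142 144 143 130  65  10  10  11  12  15  48  97 113 106  86  78  71] V [179 174 171 167 153 134 123 111 103 100 107 126 133 120 104  92  86]
232 193 S [143 142 144 137  84  19  10  12  13  13  28  50  42  31  32  33  34] V [169 167 167 162 146 132 123 110 101  98  92  82  73  65  64  62  60]
233 193 S [122 113 108 105  74  20  10  12  13  16  18  32  30  34  33  35  23] V [142 135 123 117 104 114 123 110 101  98  85  63  60  60  62  66  68]
234 193 S [ 79  65  45  78  97  58  25  12  20  59  98 113  93  81  53  26  20] V [ 94  82  73  92 103 115 123 110 101 113 136 133 110 101  87  78  77]
235 193 S [121 131 132 132 133 127 112  97  87 115 131 134 131 130 128 124 105] V [124 134 137 143 157 167 166 140 106 133 171 181 171 167 161 154 131]
236 193 S [139 141 141 141 142 142 142 142 141 137 132 134 139 141 141 143 136] V [161 166 165 164 169 182 191 169 130 127 156 175 182 177 156 157 143]
237 193 S [140 140 141 141 133 126 133 136 140 134 124 124 127 134 140 142 142] V [167 167 165 165 155 146 150 157 149 124 127 125 129 133 120 140 158]
238 193 S [140 140 140 132 113 119 133 137 142 138 127  78  70 130 140 141 143] V [167 167 167 156 131 129 140 147 149 144 142 118 113 129 155 163 173]
239 193 S [141 141 142 127  89  96 111 115 109 109 119 105 115 139 141 141 141] V [181 183 182 163 123 122 136 138 131 133 135 141 159 163 175 174 174]
240 193 S [140 142 141 136 124 121 124 127 123 125 134 139 141 143 142 141 142] V [191 192 193 184 164 150 152 156 153 153 154 163 175 175 176 176 169]
```

The force along the normal is now about 2.5 N, and geometry gives 5.9 mm of travel, so the pin is half way in. It sits within the ring. Handing in.

```bash
python3 -c "
from plant import arm
print(arm.close_job())"
```

```text
the job is handed in; nothing more can be done
None
```

The job is handed in at about 23 s: I twisted the tester's knob to its stop and let it spring back, and the gripper is holding the probe with its pin about half way in (about 2.5 N, 5.9 mm) inside the round blank's ring mark, at a measured tilt of about 19° against the face's 20°.

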